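Clamp a tissue block with a click-limited knob

TASK

Lay the green tissue block flat in the open bed of the block clamp, square between the two steel jaws, and let go of it. Then turn the winged knob clockwise to close the jaw on it until the knob's clutch slips and clicks, and stop there: at least one click, at most three. Handle the block and the clamp gently, and leave the orange block and everything else where it is.

Things in the scene. Friction and masses are not known exactly. Their poses are not given: they have to be found in the camera images.
- green_block_mid (a point): Tissue block to clamp: green plastic cassette 28 mm (its x) x 40 mm (its y) x 12 mm high with a cream wax block 24 x 35 x 10 mm on top, 22 mm high in all, 40 g, loose, lying on the worktop wax up. The point is its centre, 11 mm above its underside. Pick it by the 28 mm width of the cassette (the lower 12 mm), 10 to 20 N of grip is plenty.
- orange_block_mid (a point): A second tissue block just like it but with an orange cassette; not wanted, leave it. The point is its centre. The two blocks may have changed places.
- green_block: The same green block; origin at the centre of its underside.
- orange_block: The same orange block; origin at the centre of its underside.
- clamp: Block clamp fixed to the worktop, grey base 80 mm (x) x 186 mm (y) x 13 mm high; origin on the worktop at its centre. At +y the bed with the fixed steel jaw, at -y an aluminium drive housing (top 43 mm up) carrying dial and knob, their axis at x 0, y -52 mm. Jaws 36 mm wide in x, tops 48 mm above the worktop.
- bed (a point): Point on the top of the bed, 24 mm above the worktop, axes as the clamp's. The bed is 24 mm wide in x: fingers pass beside it. Fixed jaw's face 24 mm from here in +y, moving jaw's face 23 to 29 mm in -y at the start. The block lies here, its 40 mm length along y, 28 mm width along x; the jaw then pushes it along +y to the fixed jaw (its centre then 4 mm in +y from here).
- clamp_frame: The fixed bed, fixed jaw and drive housing of the clamp, origin and axes as the clamp's. Do not push on them hard.
- jaw: Moving steel jaw; origin on its clamping face, at worktop height. Slides 7 mm along the clamp's +y per radian that the dial turns clockwise (seen from above); it takes about 1.0 to 1.8 rad from the start to grip the block, and it stays where it is left.
- dial_mark (a point): Red mark on the white dial (58 mm across) under the knob, 26 mm from the knob's axis; its axes turn with the dial, -x pointing outward from the axis. The dial drives the jaw.
- knob_mark (a point): Red mark on the knob's round skirt (45 mm across), 21 mm from its axis. It stands in line with the dial's mark at the start and turns together with the dial until the clutch slips; each click carries it 22.5 degrees (1/16 turn, 0.39 rad) clockwise past the dial's mark.
- knob_grip (a point): Middle of the knob's black wing, on the vertical knob axis, 72 mm above the worktop. Wing: 13 mm thick (its x), 44 mm long (its y), from the skirt top (58 mm above the worktop) up to 86 mm. Grip its thickness from above, 20 N or more. Turning takes about 0.17 N m while the jaw travels; when it grips, the moment climbs to about 0.33 and at each click falls to near 0.
- petri_dish: Round shallow dish 62 mm across, 15 mm high, loose; leave it.
- tweezers: Steel tweezers 114 mm long, loose; leave them.
- coverslips_a: Small blue box 34 x 34 x 22 mm, loose; leave it.
- usb_stick: Blue stick 18 x 54 x 8 mm, loose; leave it.
Not all that is in view belongs to the job. What is shaped like the green_block but brown or yellow is not meant.

How it is judged (in metres and radians):
On the way, in this order (a step that is already met when the one before it is completed fails the run):
1. the green block lies flat and square in the bed, let go (x of green_block_mid in the frame of bed between -0.006 and 0.006 m and y of green_block_mid in the frame of bed between -0.01 and 0.008 m and z of green_block_mid in the frame of bed between 0.008 and 0.014 m and angle between green_block_mid's own z axis and vertical below 0.12 rad and angle between the y axis of green_block_mid and the y axis of bed, either way round below 0.15 rad and contact force between the fingers and green_block below 0.3 N), for 0.2 s.
2. the jaw grips the block and the knob has clicked at least once (x of green_block_mid in the frame of bed between -0.006 and 0.006 m and y of green_block_mid in the frame of bed between 0 and 0.008 m and z of green_block_mid in the frame of bed between 0.008 and 0.014 m and angle between green_block_mid's own z axis and vertical below 0.12 rad and angle between the y axis of green_block_mid and the y axis of bed, either way round below 0.15 rad and contact force between the fingers and green_block below 0.3 N and y of knob_mark in the frame of dial_mark above 0.006 m and contact force between jaw and green_block above 3 N), for 0.1 s.
At the end, for the whole second after the job is handed in: The green block lies flat in the bed (within 6 mm of its middle line, within 0.15 rad of square), pushed up to the fixed jaw and held by the moving jaw with more than 3 N; the knob has slipped one to three clicks clockwise past the dial's mark; block and knob are let go (all of step 2 and x of knob_mark in the frame of dial_mark below 0.0215 m and linear speed of green_block below 0.01 m/s and contact force between the fingers and knob below 0.2 N); the robot touches nothing.
It fails at once if the clutch is turned on past three clicks (x of knob_mark in the frame of dial_mark above 0.0224 m).
It fails at once if the fingers push on the clamp's bed, fixed jaw or housing, or on the moving jaw, with more than 20 N (contact force between the fingers and clamp_frame above 20 N or contact force between the fingers and jaw above 20 N).
It fails at once if the green block is squeezed or pressed with more than 100 N, both fingers together (contact force between the fingers and green_block above 100 N).
It fails at once if the orange block, dish, tweezers, blue box or blue stick is moved more than 15 mm (distance of any of petri_dish, tweezers, coverslips_a, usb_stick, orange_block from where it was at the start of the episode above 0.015 m).
It also fails if it takes over 72 s, if anything falls off the work surface, if the arm or the gripper's body presses on something with over 40 N, if the wrist force passes 120 N, or if a joint passes its speed limit or range.

ROBOT

A 6-joint arm with a two-finger parallel gripper is mounted at the origin on a cart in front of the work surface, level with it; the furniture and walls round the work are solid. World frame = base frame: x ahead of the robot, y to its left, z up, the work surface at z = 0. Lengths are in mm, angles in rad, forces in N, time in s.
With the tool pointing down it reaches from about 300 to 775 mm from the base axis. Payload 14.6 kg.
Tool frame: the origin (TCP) lies between the finger pads; the fingertips stand 8 mm ahead of it and the grasp point (between the pads) lies 11 mm behind it; z points along the fingers, y is the direction in which the jaws open and shut (so a half turn about z gives the same grasp; the last joint's range is limited). The gripper opens to 94 mm and grips with 3 to 60 N. Pads are 16 mm wide; open, the fingers measure 119 mm over their backs; the gripper's body (75 mm by 177 mm) begins 78 mm behind the grasp point.
Start: joints at [-1.339, 0.3, 1.521, -0, 1.321, -0.067], TCP at [161.898, -525.622, 213.446] pointing down, gripper open.
Joint ranges: [-3.03, 3.03], [-0.79, 2.21], [0.23, 2.52], [-1.04, 4.18], [0, 3.07], [-2.55, 2.55]. Speed limits (rad/s): [2.22, 2.22, 2.57, 3.14, 3.14, 3.14].

INTERFACE

Orientations are given as [roll, pitch, yaw] about the fixed x, y, z axes, in that order (R = Rz(yaw) Ry(pitch) Rx(roll)).
In Python, from cell import manip gives the robot as it stands. The module is installed in compiled form; this text tells all that it offers.
- The arm moves only by the tool send_rows, never from a script. Its argument "series" is a list that holds one entry, the list of rows, each a list of 5 numbers: the opening, from 0 (shut) to 1 (fully open), then the shift along the tool's x, y, z in mm, then the turn about the tool's z in degrees. In form: [[[gripper, dx, dy, dz, roll], ...]]. A call has 1 to 10 rows; each row is the pose to reach, as a shift and turn from the pose commanded when the call began, along the tool's axes at that moment; what a row does not reach only later rows make up. A row lasts 1/10 s, in which the tool goes at most 50 mm and 8.59 degrees, less where a joint would pass 70% of its speed; a pose out of reach is approached as far as the arm can. A call with a gripper value outside its range is refused whole. The fingers move at their own pace and stop on an object; "newtons" is the grip in N (left out, the last holds). Time passes only in rows, so rows that repeat a pose let the fingers close. It gives the time, the measured TCP pose, the force and the opening at its end, in the units of the state.
- manip.read_state(): the state, without advancing time (a new reading comes with each control period).
- manip.camera(name): name is "scene" or "top" or "wrist"; returns a dict with "img" (400x640x3 uint8, red, green, blue), "vfov" (degrees; the focal length in pixels is half the picture's height over the tangent of half this angle, whatever the lens; pixels are square), "cx", "cy" (the principal point, pixels), "pose" (4x4, takes a point from camera to world coordinates); the wrist camera has in their place "T_tool_cam" (4x4, takes a point from camera to tool coordinates, whose origin is the TCP and whose axes are the flange's). Camera axes: x right, y down, z forward; pixel columns grow to the right and rows downward; lengths in mm; the calibration is good to about 2 mm. The wrist camera is an equidistant fisheye: a pixel r from the principal point sees the ray r / f radians off the axis. A picture is of the moment at which its call begins: read the wrist's pose just before it. There is no depth.
- manip.sign_off(): hands the job in, once; it reports no verdict.
Trained networks look in a picture, given as the dict that the camera call returned (one of the last four; its "shot" number tells which), for a name from the list of things; names that differ only in an ending like _2 or _b are one class to them, and where a whole thing is asked for, a point or a joint stands for the part that bears it (a point fixed in the world has none). Each returns a list of dicts, best first, with "conf" (0 to 1); they miss things now and then, are a little off and sometimes report something else, mostly with a low value. They report only what shows in the picture. A call takes as long as a camera call. They do not tell look-alikes from the thing itself.
- manip.find_in(target, picture): "rect" ([left, top, width, height] in pixels, round what is visible of it).
- manip.silhouettes(target, picture): "pixels" (400x640 bool, what is visible of it) and "rect" ([left, top, width, height] in pixels, round what is visible of it).
The state is a dict: "clock": time; "joints": joint angles; "qd": joint speeds; "effort": joint torques, N m; "eef_pos": TCP position; "eef_rot": TCP orientation; "wrist_force": force on the tool from outside, world axes, zero at the start; "moment": the same for the moment, N m; "finger_gap": finger opening in mm.
Only numpy, scipy, OpenCV 4.12 (cv2) and the standard library are available. Lean on these libraries where they do the work, as an engineer would, in place of code of your own. Each camera call takes 0.05 s, during which the arm holds its last target. There are 200 camera calls.

## Working session

There is one attempt and no reset: what is moved stays moved. The work goes in short steps, Python scripts to look and compute and a tool call to move; the robot and the scene stay as the last step left them, time stands still between calls to the robot, and variables do not carry over. Pictures are saved under pics/ and viewed, about 8 in all and at most 12, crops included, and the job is handed in when it is done.

Besides the shell and the picture viewer there is one more tool, called in YAML: its name, and indented under it one key for each argument. send_rows: Moves the arm, as the interface text tells. Its arguments: {"type":"object","properties":{"series":{"type":"array"},"newtons":{"type":"number"}},"required":["series"]}

```bash
mkdir -p pics
cat > h.py <<'E'
import numpy as np, cv2
from cell import manip
from scipy.spatial.transform import Rotation as R
def tool():
    s=manip.read_state(); T=np.eye(4); T[:3,:3]=R.from_euler('xyz',s['eef_rot']).as_matrix(); T[:3,3]=s['eef_pos']; return T
def shot(name):
    T=tool(); c=manip.camera(name)
    c['W']=T@np.array(c['T_tool_cam']) if name=='wrist' else np.array(c['pose']); c['fish']=name=='wrist'
    c['f']=200/np.tan(np.radians(c['vfov']/2)); return c
def ray(c,u,v):
    d=np.array([u-c['cx'],v-c['cy']],float)
    if c['fish']:
        r=np.hypot(*d)+1e-9; t=r/c['f']; d=np.array([*(d/r*np.sin(t)),np.cos(t)])
    else: d=np.array([*(d/c['f']),1])
    return c['W'][:3,:3]@d
def atz(c,u,v,z):
    d=ray(c,u,v); o=c['W'][:3,3]; return o+d*(z-o[2])/d[2]
def proj(c,p):
    q=np.linalg.inv(c['W'])@np.append(p,1); q=q[:3]
    if c['fish']:
        r=np.hypot(q[0],q[1])+1e-9; t=np.arctan2(r,q[2]); return np.array([c['cx'],c['cy']])+q[:2]/r*t*c['f']
    return np.array([c['cx'],c['cy']])+q[:2]/q[2]*c['f']
def save(c,fn,crop=None,s=1):
    im=c['img'][:,:,::-1]
    if crop: x,y,w,h=crop; im=im[y:y+h,x:x+w]
    cv2.imwrite('pics/'+fn,cv2.resize(im,None,fx=s,fy=s,interpolation=cv2.INTER_CUBIC))
E
python3 - <<'E'
from h import *
np.set_printoptions(precision=3,suppress=True)
print(manip.read_state())
cs={}
for n in ['top','scene']:
    c=shot(n); save(c,n+'0.png'); print(n,c['f'],c['cx'],c['cy'],c['W'].tolist())
    for t in ['green_block','orange_block','clamp','knob_grip','dial_mark','knob_mark','jaw']:
        r=manip.silhouettes(t,c)
        for x in r[:2]:
            m=x['pixels']; v,u=np.nonzero(m); rr=cv2.minAreaRect(np.c_[u,v].astype(np.float32)) if len(u) else None
            print(n,t,round(x['conf'],2),x['rect'],len(u),rr)
im=np.vstack([cv2.imread('pics/top0.png'),cv2.imread('pics/scene0.png')])
cv2.imwrite('pics/both0.png',cv2.resize(im,None,fx=.75,fy=.75))
E
```

```text
{'clock': 0.0, 'joints': array([-1.339,  0.3  ,  1.522, -0.   ,  1.321, -0.067]), 'qd': array([-0.   ,  0.   , -0.001,  0.001,  0.   , -0.   ]), 'effort': array([ -0.001, -53.181, -35.273,   0.071,   0.024,  -0.   ]), 'eef_pos': array([ 161.833, -525.377,  212.896]), 'eef_rot': array([-3.14 , -0.   ,  0.299]), 'wrist_force': array([ 0.525,  0.111, -0.041]), 'moment': array([ 0.003, -0.002, -0.034]), 'finger_gap': 94.21405464672671}
top 500.4645182678444 320.7211170209228 195.141961539009 [[-0.1283563453189123, -0.9716826631738735, 0.19838712333138078, 176.01265939319157], [-0.9917173032859106, 0.12669451760601688, -0.021101885505796097, 29.224417356240824], [-0.004630224583452557, -0.19945250385970845, -0.9798965556243168, 1657.676954950395], [0.0, 0.0, 0.0, 1.0]]
top green_block 0.64 [276.6, 236.9, 11.6, 10.5] 96 ((283.0, 239.0), (8.0, 12.0), 90.0)
top green_block 0.63 [288.7, 183.1, 9.7, 11.9] 107 ((294.3999938964844, 187.1999969482422), (12.649109840393066, 8.854375839233398), 71.56504821777344)
top orange_block 0.43 [239.8, 219.1, 12.3, 11.6] 128 ((247.5, 224.0), (10.0, 13.0), 90
[... 1585 characters left out ...]
4572296142578, 67.10816955566406), 44.0608024597168)
scene knob_grip 0.51 [343.8, 166.0, 16.5, 17.3] 249 ((351.0, 174.5), (17.0, 16.0), 90.0)
scene dial_mark 0.66 [344.4, 162.3, 15.7, 26.8] 289 ((352.0, 176.5), (19.0, 18.0), 90.0)
scene dial_mark 0.61 [308.2, 168.0, 58.5, 60.1] 1632 ((340.0000305175781, 196.50001525878906), (31.819805145263672, 67.17514038085938), 45.0)
scene knob_mark 0.73 [339.9, 167.1, 21.0, 16.6] 246 ((351.5, 175.5), (17.0, 15.0), 90.0)
scene knob_mark 0.42 [288.1, 244.4, 15.9, 19.5] 220 ((294.7307434082031, 253.65383911132812), (13.035452842712402, 18.027755737304688), 33.690067291259766)
scene jaw 0.52 [335.1, 185.3, 14.6, 12.8] 150 ((338.5, 193.0), (12.0, 15.0), 90.0)
```

View pics/both0.png

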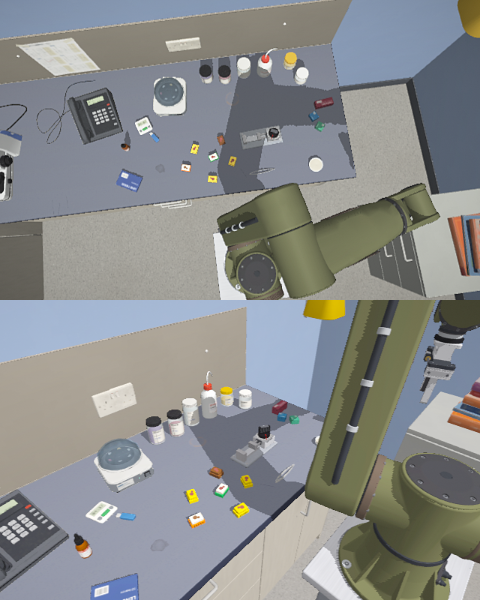

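The picture shows the clamp at top px (347,183). Several cassettes lie around px (245–310, 185–240), and I need a zoom to tell their colours apart.

Run:
```python
from h import *
np.set_printoptions(precision=1,suppress=True)
c=shot('top'); d=shot('scene')
a=cv2.resize(c['img'][150:260,225:385,::-1],None,fx=4,fy=4,interpolation=cv2.INTER_CUBIC)[:, :640]
b=cv2.resize(d['img'][160:310,230:390,::-1],None,fx=4,fy=4,interpolation=cv2.INTER_CUBIC)
b=b[:600]; 
cv2.imwrite('pics/z.png',cv2.resize(np.hstack([np.vstack([a,np.zeros((160,640,3),np.uint8)]),b]),None,fx=.625,fy=.625))
for p in [(284,207),(364,177.5),(347,183),(330,186),(247,224),(310,213),(283,239),(294,187)]: print(p,atz(c,*p,20))
for t in ['green_block','orange_block','petri_dish','tweezers','coverslips_a','usb_stick']:
  for n,q in (('top',c),('scene',d)):
    for x in manip.find_in(t,q)[:4]:
        l,tp,w,h=x['rect'];print(t,n,round(x['conf'],2),l+w/2,tp+h/2,atz(q,l+w/2,tp+h/2,11))
```

```text
(284, 207) [483.5 120.2  20. ]
(364, 177.5) [ 548.8 -158.1   20. ]
(347, 183) [537.4 -98.8  20. ]
(330, 186) [534.6 -40.9  20. ]
(247, 224) [442.6 247.9  20. ]
(310, 213) [452.2  37.   20. ]
(283, 239) [377.9 135.6  20. ]
(294, 187) [546.8  79.2  20. ]
green_block top 0.59 309.84999999999997 214.8 [447.8  38.3  11. ]
green_block top 0.58 284.05 210.25 [474.2 121.8  11. ]
green_block top 0.51 283.0 239.85000000000002 [376.2 136.5  11. ]
green_block top 0.43 260.0 199.85000000000002 [519.7 197.7  11. ]
green_block scene 0.77 296.15 253.54999999999998 [475.  119.1  11. ]
green_block scene 0.71 330.95 240.7 [445.3  31.9  11. ]
green_block scene 0.61 256.6 261.35 [522.1 197.9  11. ]
green_block scene 0.6 286.90000000000003 229.7 [551.1  79.3  11. ]
orange_block top 0.67 247.65 224.95 [440.6 247.3  11. ]
orange_block scene 0.73 261.5 293.65000000000003 [443.6 247.4  11. ]
petri_dish top 0.81 423.45 221.79999999999998 [ 375.8 -332.7   11. ]
petri_dish scene 0.41 422.55 187.4 [ 402.8 -310.2   11. ]
tweezers scene 0.37 339.45 192.55 [ 558.6 -126.3   11. ]
usb_stick top 0.52 204.35 183.70000000000002 [599.3 378.4  11. ]
usb_stick scene 0.53 166.55 289.65000000000003 [595.8 378.8  11. ]
```

View pics/z.png

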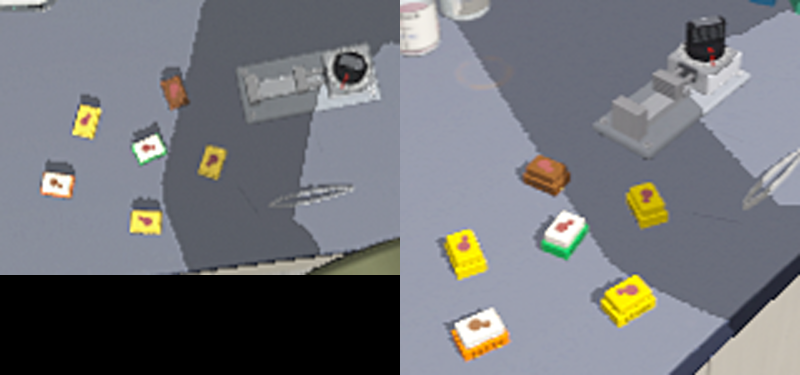

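The green block is at top px ≈(284,209), about world (478,120). Brown and yellow look-alikes surround it, and the orange one is at (442,247). The clamp is at about (537,-99) with its bed towards +y and the red marks towards the robot. I'll move over the clamp for a close look first.

send_rows:
  series:
    - [[1, 40, -27, 0, 0], [1, 80, -55, 0, 0], [1, 120, -82, 0, 0], [1, 160, -110, 0, 0], [1, 200, -137, 0, 0], [1, 240, -165, 0, 0], [1, 280, -192, 0, 0], [1, 320, -220, 0, 0], [1, 360, -247, 0, 0], [1, 400, -275, 0, 0]]

```text
clock: 2.5
eef_pos: [464.2, -143.3, 213.7]
eef_rot: [3.141, -0.0, 0.299]
wrist_force: [0.2, -1.7, -0.2]
finger_gap: 94.3
```

Run:
```python
from h import *
np.set_printoptions(precision=3,suppress=True)
s=manip.read_state();print(s['clock'],s['eef_pos'],s['eef_rot'],s['joints'])
c=shot('wrist'); print(np.array(c['T_tool_cam']),c['f'],c['cx'],c['cy']); save(c,'w1.png')
```

```text
2.5 [ 464.184 -143.254  213.688] [ 3.141 -0.     0.299] [-0.375  0.156  1.697 -0.     1.288  0.897]
[[   0.      -0.972   -0.234   68.273]
 [   1.       0.      -0.001   -0.509]
 [   0.001   -0.234    0.972 -172.494]
 [   0.       0.       0.       1.   ]] 309.70691628693146 320.0151632392341 199.96338337982078
```

View pics/w1.png

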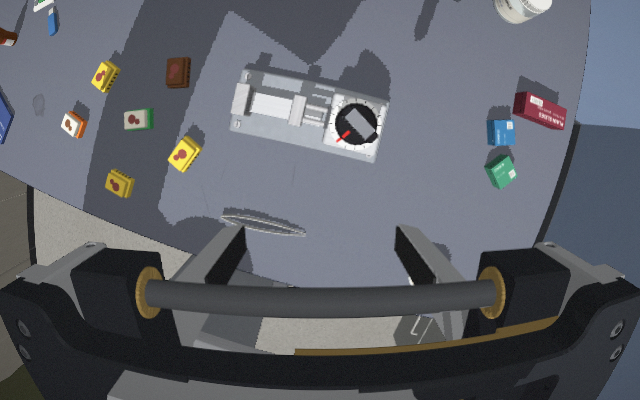

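The wrist view shows the clamp at px (230–390, 62–165) with its bed centre near (268,104). The knob is at (355,122), its wing diagonal and the red marks at about (345,134). The green block is at (139,119). I'll zoom in on the clamp.

Run:
```python
from h import *
c=shot('wrist'); save(c,'w1z.png',(220,55,180,115),4.4)
import pickle; pickle.dump({k:c[k] for k in('W','f','cx','cy','fish','img')},open('w1.pkl','wb'))
```

```text
(no output)
```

View pics/w1z.png

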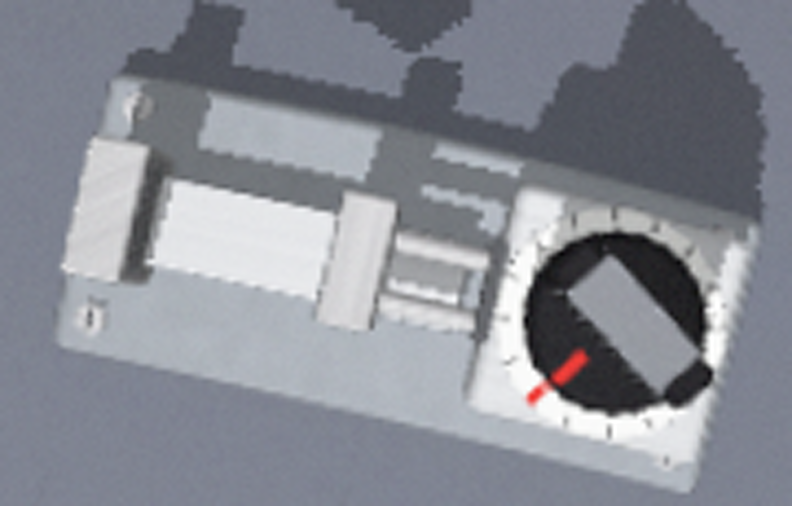

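```bash
cat > fit.py <<'E'
from h import *
import pickle
from scipy.optimize import least_squares
np.set_printoptions(precision=2,suppress=True)
c=pickle.load(open('w1.pkl','rb'))
P=lambda a:(a[0]/4.4+220,a[1]/4.4+55)
W=lambda a,z:atz(c,*P(a),z)[:2]
# local model: base corners z13 ; jaws
obs=[((40,93),(757,225),13)]
B=[((118,75),(40,93)),((60,345),(-40,93)),((690,492),(-40,-93)),((757,225),(40,-93))]
def res(p):
    r=R.from_euler('z',p[2]).as_matrix()[:2,:2]
    return np.concatenate([W(a,13)-(p[:2]+r@np.array(l)) for a,l in B])
s=least_squares(res,[537,-99,0.]); p=s.x; print('clamp base',p,s.fun)
r=R.from_euler('z',p[2]).as_matrix()[:2,:2]
loc=lambda w:r.T@(w-p[:2])
for n,a,z in [('fix face',(152,147),48),('fix face',(125,280),48),('fix back',(95,138),48),('fix back',(62,272),48),('mov face',(345,190),48),('mov face',(317,320),48),('mov back',(397,198),48),('mov back',(370,330),48),
 ('wing',(610,255),86),('wing',(565,293),86),('wing',(662,397),86),('wing',(708,357),86),('kmark in',(583,353),56),('dmark out',(530,402),47)]:
    w=W(a,z); print(n,w,loc(w))
w=[W(a,86) for a in[(610,255),(565,293),(662,397),(708,357)]]
m=sum(w)/4; d=(w[2]+w[3]-w[0]-w[1])/2; print('wing mid',m,loc(m),np.hypot(*d),'yaw long',np.arctan2(d[1],d[0]))
E
python3 fit.py
```

```text
clamp base [ 539.61 -105.01    0.07] [-1.   -2.25  1.61 -2.87  1.2   2.45 -1.81  2.67]
fix face [552.88 -35.91] [17.87 68.06]
fix face [518.8  -39.05] [-16.35  67.2 ]
fix back [551.5  -20.91] [17.49 83.12]
fix back [516.54 -22.51] [-17.5   83.86]
mov face [555.35 -85.7 ] [17.   18.22]
mov face [522.4 -88.6] [-16.07  17.52]
mov back [557.1  -98.52] [17.89  5.3 ]
mov back [ 523.78 -101.88] [-15.58   4.18]
wing [ 556.46 -148.77] [ 13.89 -44.79]
wing [ 545.31 -141.92] [  3.22 -37.21]
wing [ 530.17 -169.5 ] [-13.73 -63.71]
wing [ 541.96 -176.54] [ -2.44 -71.52]
kmark in [ 534.12 -152.9 ] [ -8.67 -47.42]
dmark out [ 518.45 -145.03] [-23.79 -38.51]
wing mid [ 543.48 -159.18] [  0.24 -54.31] 31.392536851529197 yaw long -2.0624274765811217
```

Clamp yaw is about 0.07 and the bed is about (537,-61). The jaws' geometry agrees with the description: gap 49.7 mm, moving face at -25.7. Next I'll go over the green block.

send_rows:
  series:
    - [[1, 15, -40, 0, 0], [1, 30, -80, 0, 0], [1, 45, -120, 0, 0], [1, 60, -160, 15, 0], [1, 75, -200, 30, 0], [1, 84, -230, 45, 0], [1, 90, -247, 60, 0], [1, 90, -247, 60, 0], [1, 90, -247, 60, 0]]

```text
clock: 3.5
eef_pos: [476.6, 116.9, 153.7]
eef_rot: [3.141, 0.0, 0.299]
wrist_force: [-0.1, -0.2, 0.1]
finger_gap: 94.1
```

Run:
```python
from h import *
np.set_printoptions(precision=3,suppress=True)
s=manip.read_state();print(s['clock'],s['eef_pos'],s['eef_rot'],s['joints'])
c=shot('wrist'); save(c,'w2.png')
import pickle; pickle.dump({k:c[k] for k in('W','f','cx','cy','fish','img')},open('w2.pkl','wb'))
hsv=cv2.cvtColor(c['img'],cv2.COLOR_RGB2HSV)
m=((hsv[...,0]>50)&(hsv[...,0]<85)&(hsv[...,1]>110)).astype(np.uint8)
n,l,st,ce=cv2.connectedComponentsWithStats(m)
for i in range(1,n):
    if st[i,4]>40: print(st[i],ce[i],atz(c,*ce[i],8))
```

```text
3.5 [476.564 116.912 153.672] [3.141 0.    0.299] [ 0.166  0.229  1.757 -0.     1.156  1.438]
[300 177  39  27 185] [317.638 183.73 ] [484.188 122.728   8.   ]
[610 222  20  30 367] [618.894 236.243] [ 555.489 -377.686    8.   ]
```

View pics/w2.png

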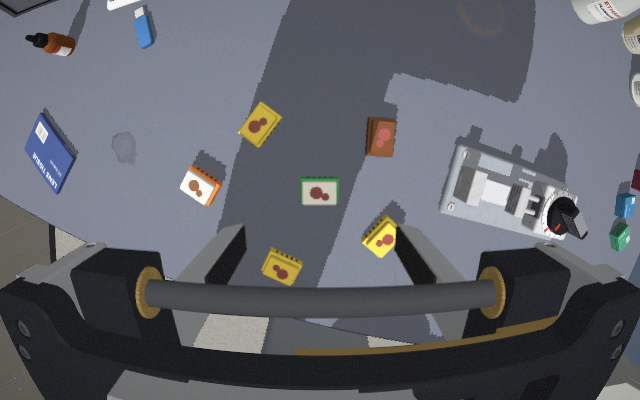

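The green block is at px (320,192), with its long side along image x. The nearest neighbour is a yellow block at (381,236). I'll fit the block's pose.

```bash
cat > blk.py <<'E'
from h import *
import pickle,sys
np.set_printoptions(precision=2,suppress=True)
c=pickle.load(open(sys.argv[1],'rb')); x0,y0,x1,y1=map(int,sys.argv[2:6]); zb=float(sys.argv[6])
sub=c['img'][y0:y1,x0:x1]; hsv=cv2.cvtColor(sub,cv2.COLOR_RGB2HSV)
g=(hsv[...,0]>45)&(hsv[...,0]<90)&(hsv[...,1]>100)
k=cv2.getStructuringElement(cv2.MORPH_ELLIPSE,(3,3))
cn,_=cv2.findContours(g.astype(np.uint8),cv2.RETR_EXTERNAL,cv2.CHAIN_APPROX_NONE)
h=cv2.convexHull(np.vstack(cn))[:,0]
def rect(mask_pts,z):
    w=np.array([atz(c,u+x0,v+y0,z)[:2] for u,v in mask_pts],np.float32)
    return cv2.minAreaRect(w)
print('cassette at z+12',rect(h,zb+12),'at z0',rect(h,zb))
fill=np.zeros(g.shape,np.uint8); cv2.fillConvexPoly(fill,h,1)
wax=(fill>0)&~g; n,l,st,ce=cv2.connectedComponentsWithStats(wax.astype(np.uint8)); i=1+st[1:,4].argmax()
v,u=np.nonzero(l==i); print('wax',rect(np.c_[u,v],zb+22), st[i])
E
python3 blk.py w2.pkl 292 168 348 216 0
python3 - <<'E'
import sys;sys.path.insert(0,'.')
from h import *;import pickle
c=pickle.load(open('w2.pkl','rb'));save(c,'w2z.png',(290,160,60,60),6)
E
```

```text
cassette at z+12 ((478.8934326171875, 119.6219253540039), (27.562267303466797, 39.735042572021484), 17.131526947021484) at z0 ((476.4944763183594, 118.9369125366211), (28.61512565612793, 41.25288391113281), 17.131553649902344)
wax ((479.4461364746094, 119.73668670654297), (23.635332107543945, 34.4655647277832), 17.156187057495117) [ 10  12  35  24 825]
```

View pics/w2z.png

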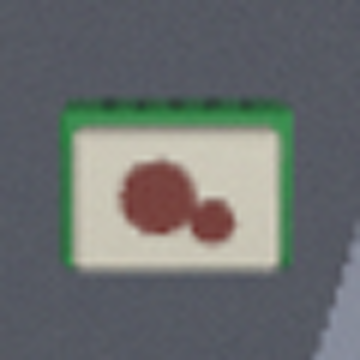

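The fit is clean: block at (479.1,119.7), yaw 17.1°. I'll turn 90°, narrow the fingers and come down partway.

send_rows:
  series:
    - [[0.6, 3, -2, 10, -8.5], [0.6, 3, -2, 20, -17], [0.6, 3, -2, 30, -25.5], [0.6, 3, -2, 40, -34], [0.6, 3, -2, 50, -42.5], [0.6, 3, -2, 60, -51], [0.6, 3, -2, 70, -59.5], [0.6, 3, -2, 80, -68], [0.6, 3, -2, 90, -76.5], [0.6, 3, -2, 100, -85]]

```text
clock: 4.55
eef_pos: [479.5, 119.1, 54.0]
eef_rot: [3.14, 0.0, 1.787]
wrist_force: [1.0, 0.1, 0.4]
finger_gap: 56.3
```

send_rows:
  series:
    - [[0.6, 0, 0, 0, -5], [0.6, 0, 0, 0, -5], [0.6, 0, 0, 0, -5]]

```text
clock: 4.85
eef_pos: [479.4, 119.6, 54.2]
eef_rot: [3.14, 0.0, 1.866]
wrist_force: [-0.6, -0.4, 1.1]
finger_gap: 56.5
```

Run:
```python
from h import *
np.set_printoptions(precision=3,suppress=True)
s=manip.read_state();print(s['clock'],s['eef_pos'],s['eef_rot'],s['joints'],s['finger_gap'])
c=shot('wrist')
import pickle; pickle.dump({k:c[k] for k in('W','f','cx','cy','fish','img')},open('w3.pkl','wb'))
hsv=cv2.cvtColor(c['img'],cv2.COLOR_RGB2HSV)
m=((hsv[...,0]>45)&(hsv[...,0]<90)&(hsv[...,1]>100)).astype(np.uint8)
n,l,st,ce=cv2.connectedComponentsWithStats(m)
for i in range(1,n):
    if st[i,4]>40: print(st[i],ce[i])
T=tool()
for y in(14,-14):
  for x in (20,-20):
    p=np.array([479.1,119.7,12])+R.from_euler('z',.299).apply([y,x,0]); print(proj(c,p))
```

```text
4.85 [479.36  119.601  54.178] [3.14  0.    1.866] [ 0.17   0.378  1.828 -0.     0.934 -0.125] 56.48971885673017
[298 193  39  54 396] [317.798 204.389]
[338.23  194.995]
[337.57  247.311]
[298.856 195.161]
[300.087 247.452]
```

The predicted corners match the mask. Now descend to TCP z≈11 (tips 3 mm up) and grip.

send_rows:
  series:
    - [[0.6, 0, 0, 12, 0], [0.6, 0, 0, 24, 0], [0.6, 0, 0, 34, 0], [0.6, 0, 0, 40, 0], [0.6, 0, 0, 43, 0], [0.6, 0, 0, 43, 0], [0, 0, 0, 43, 0], [0, 0, 0, 43, 0], [0, 0, 0, 43, 0], [0, 0, 0, 43, 0]]
  newtons: 15

```text
clock: 5.9
eef_pos: [478.9, 120.3, 10.7]
eef_rot: [3.141, 0.0, 1.87]
wrist_force: [-0.6, 0.7, 1.4]
finger_gap: 27.9
```

send_rows:
  series:
    - [[0, 0, 0, 0, 0], [0, 0, 0, 0, 0], [0, 0, 0, -15, 0], [0, 0, 0, -40, 0], [0, 0, 0, -70, 0], [0, 0, 0, -100, 0], [0, 0, 0, -130, 0], [0, 0, 0, -130, 0]]

```text
clock: 6.7
eef_pos: [480.4, 120.6, 144.1]
eef_rot: [3.136, 0.001, 1.87]
wrist_force: [0.0, 0.4, -1.1]
finger_gap: 27.8
```

Gripped, gap 27.8 mm. Next I'll carry it over the bed.

send_rows:
  series:
    - [[0, -15, 0, 0, 0], [0, -40, 0, 0, 2], [0, -70, 0, 0, 4], [0, -100, 0, 0, 7], [0, -130, 1, 0, 10], [0, -155, 1, 0, 13.2], [0, -175, 1, 0, 13.2], [0, -190, 1, 0, 13.2], [0, -190, 1, 0, 13.2], [0, -190, 1, 0, 13.2]]

```text
clock: 7.7
eef_pos: [535.4, -60.6, 140.0]
eef_rot: [-3.141, -0.0, 1.639]
wrist_force: [-0.5, 0.1, -0.5]
finger_gap: 27.8
```

Run:
```python
from h import *
np.set_printoptions(precision=3,suppress=True)
s=manip.read_state();print(s['clock'],s['eef_pos'],s['eef_rot'],s['joints'],s['finger_gap'],s['wrist_force'])
c=shot('wrist')
import pickle; pickle.dump({k:c[k] for k in('W','f','cx','cy','fish','img')},open('w4.pkl','wb'))
save(c,'w4.png',(190,70,260,200),3)
```

```text
7.7 [535.433 -60.587 140.018] [-3.141 -0.     1.639] [-0.181  0.348  1.637  0.     1.158 -0.249] 27.84425603988248 [-0.464  0.118 -0.511]
```

View pics/w4.png

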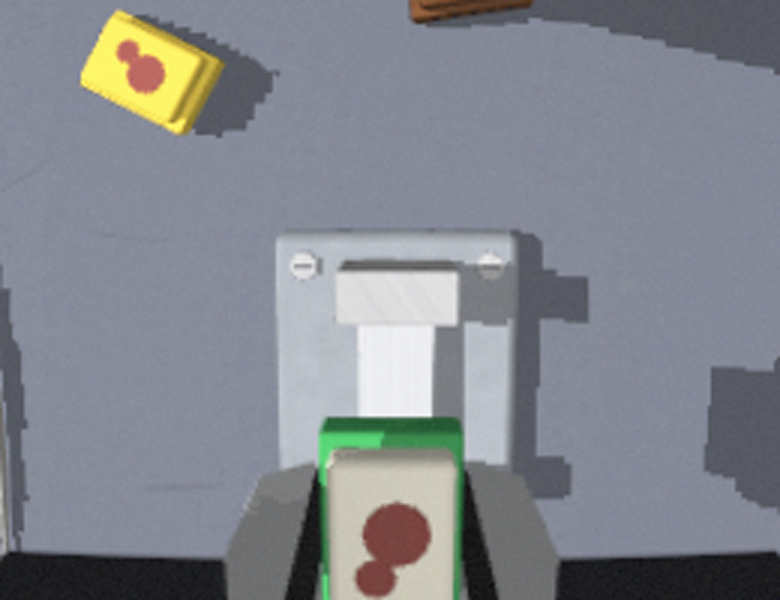

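The block is held square. The fixed jaw top is at crop px (336–458, 267–325) and the base end at (277,234)–(518,230).

Run:
```python
from h import *
import pickle
np.set_printoptions(precision=2,suppress=True)
c=pickle.load(open('w4.pkl','rb')); T=tool()
W=lambda a,z:atz(c,a[0]/3+190,a[1]/3+70,z)
for n,a,z in [('jawface',(336,325),48),('jawface',(458,325),48),('jawback',(338,269),48),('jawback',(458,267),48),('base',(277,234),13),('base',(518,230),13),('base L low',(281,460),13),('base R low',(513,460),13),('bedL',(357,328),24),('bedR',(435,326),24),('bedL',(357,415),24),('bedR',(432,415),24),
 ('blk far',(320,420),T[2,3]-11),('blk far',(462,420),T[2,3]-11),('wax',(330,455),T[2,3]+11),('wax',(456,453),T[2,3]+11)]:
    w=W(a,z); print(n,w[:2],'tool',(np.linalg.inv(T)@np.append(w,1))[:2])
```

```text
jawface [518.65 -37.6 ] tool [ 23.75 -15.1 ]
jawface [553.81 -35.17] tool [23.75 20.13]
jawback [518.27 -21.33] tool [ 40.01 -14.36]
jawback [552.45 -18.38] tool [40.59 19.94]
base [496.09 -14.93] tool [ 47.91 -36.03]
base [573.73  -8.23] tool [49.24 41.88]
base L low [500.78 -91.1 ] tool [-28.4  -36.61]
base R low [579.49 -85.72] tool [-28.46  42.29]
bedL [524.16 -42.2 ] tool [18.77 -9.92]
bedR [548.62 -39.88] tool [19.4  14.64]
bedL [525.87 -70.5 ] tool [ -9.58 -10.16]
bedR [549.94 -68.85] tool [-9.59 13.97]
blk far [520.39 -43.67] tool [ 17.59 -13.83]
blk far [549.44 -41.68] tool [17.58 15.28]
wax [523.86 -44.02] tool [ 17.01 -10.41]
wax [546.74 -42.07] tool [17.38 12.55]
```

The bed centre relative to the held block needs about +1.6 mm in tool y and 0 in x, and the yaw agrees (0.069). I'll descend.

send_rows:
  series:
    - [[0, 0, 0.8, 20, 0], [0, 0, 1.6, 40, 0], [0, 0, 1.6, 55, 0], [0, 0, 1.6, 70, 0], [0, 0, 1.6, 80, 0], [0, 0, 1.6, 88, 0], [0, 0, 1.6, 94, 0], [0, 0, 1.6, 98, 0], [0, 0, 1.6, 100, 0], [0, 0, 1.6, 100, 0]]

```text
clock: 8.75
eef_pos: [537.3, -60.9, 40.5]
eef_rot: [3.141, 0.0, 1.639]
wrist_force: [-0.9, 0.2, 0.3]
finger_gap: 27.8
```

Run:
```python
from h import *
np.set_printoptions(precision=3,suppress=True)
s=manip.read_state();print(s['clock'],s['eef_pos'],s['eef_rot'],s['finger_gap'],s['wrist_force'])
c=shot('wrist')
import pickle; pickle.dump({k:c[k] for k in('W','f','cx','cy','fish','img')},open('w5.pkl','wb'))
save(c,'w5.png',(190,120,260,180),3)
```

```text
8.75 [537.336 -60.928  40.494] [3.141 0.    1.639] 27.819247956921796 [-0.864  0.202  0.294]
```

View pics/w5.png

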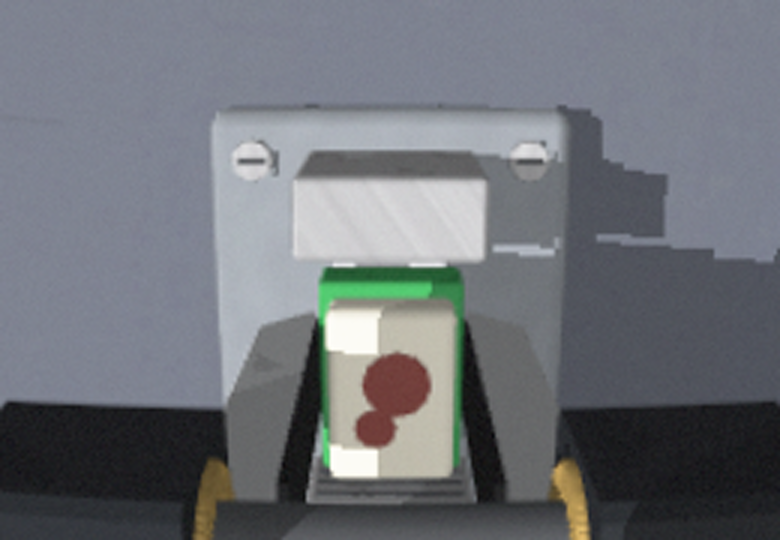

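The block is centred (391.5 against jaw centre 390 in crop px) with a gap to the fixed jaw. I'll lower it to the bed and watch the force.

send_rows:
  series:
    - [[0, 0, 0, 2, 0], [0, 0, 0, 4, 0], [0, 0, 0, 5, 0], [0, 0, 0, 5, 0]]

```text
clock: 9.2
eef_pos: [537.2, -60.9, 35.3]
eef_rot: [-3.141, -0.0, 1.639]
wrist_force: [-0.4, -0.3, 0.2]
finger_gap: 28.0
```

send_rows:
  series:
    - [[0, 0, 0, 0.5, 0], [0.32, 0, 0, 0.5, 0], [0.36, 0, 0, 0.5, 0], [0.45, 0, 0, 0.5, 0], [0.5, 0, 0, 0.5, 0], [0.5, 0, 0, 0.5, 0], [0.5, 0, 0, -10, 0], [0.5, 0, 0, -30, 0], [0.5, 0, 0, -60, 0], [0.5, 0, 0, -90, 0]]

```text
clock: 10.2
eef_pos: [537.1, -60.8, 127.1]
eef_rot: [-3.141, -0.0, 1.639]
wrist_force: [0.2, 0.3, 0.4]
finger_gap: 46.9
```

send_rows:
  series:
    - [[0.5, 0, 0, -15, 0], [0.5, 0, 0, -15, 0], [0.5, 0, 0, -15, 0]]

```text
clock: 10.5
eef_pos: [537.1, -60.9, 140.3]
eef_rot: [-3.142, 0.0, 1.639]
wrist_force: [0.1, 0.4, 0.2]
finger_gap: 47.0
```

Run:
```python
from h import *
np.set_printoptions(precision=3,suppress=True)
s=manip.read_state();print(s['clock'],s['eef_pos'],s['eef_rot'],s['joints'],s['finger_gap'],s['wrist_force'])
c=shot('wrist')
import pickle; pickle.dump({k:c[k] for k in('W','f','cx','cy','fish','img')},open('w6.pkl','wb'))
save(c,'w6.png',(190,100,260,190),3)
```

```text
10.5 [537.093 -60.866 140.256] [-3.142  0.     1.639] [-0.181  0.35   1.632 -0.     1.159 -0.249] 47.03110868147097 [0.091 0.405 0.234]
```

View pics/w6.png

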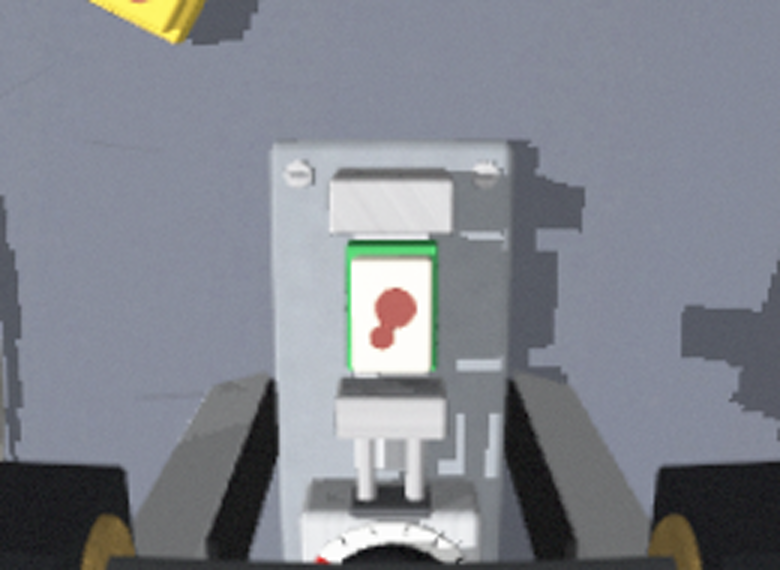

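The block lies flat and centred, with gaps to both jaws. Next: over the knob, turned to the wing (yaw ≈1.08).

send_rows:
  series:
    - [[0.5, -20, 0, 0, 8], [0.5, -45, 0, 0, 16], [0.5, -70, 0, 0, 24], [0.5, -96, 0, 0, 32], [0.5, -96, 0, 0, 32], [0.5, -96, 0, 0, 32]]

```text
clock: 11.15
eef_pos: [543.3, -156.6, 139.3]
eef_rot: [-3.14, 0.0, 1.082]
wrist_force: [1.2, -0.4, 0.3]
finger_gap: 46.9
```

Run:
```python
from h import *
np.set_printoptions(precision=3,suppress=True)
s=manip.read_state();print(s['clock'],s['eef_pos'],s['eef_rot'],s['joints'],s['finger_gap'],s['moment'])
c=shot('wrist')
import pickle; pickle.dump({k:c[k] for k in('W','f','cx','cy','fish','img')},open('w7.pkl','wb'))
save(c,'w7.png',(220,130,200,140),4)
```

```text
11.15 [ 543.339 -156.55   139.305] [-3.14   0.     1.082] [-0.345  0.405  1.559  0.     1.18   0.143] 46.90340822103271 [-0.027 -0.052 -0.024]
```

View pics/w7.png

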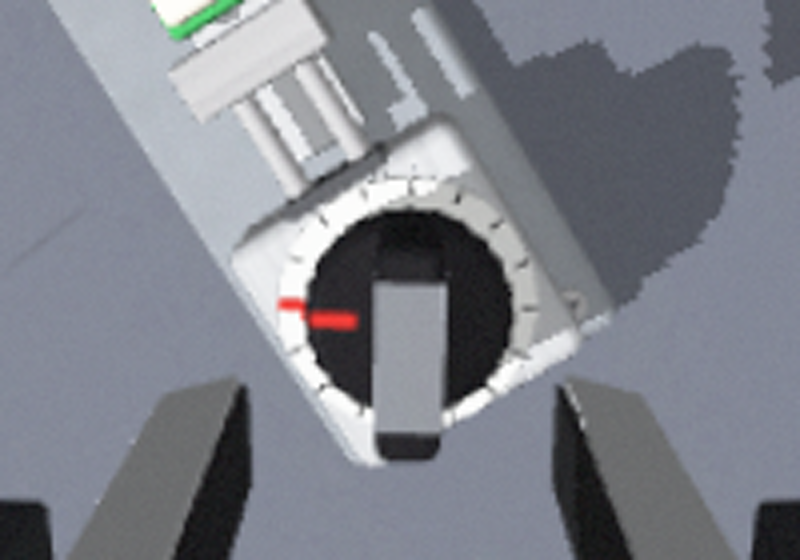

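The wing is aligned with the fingers (vertical in view) and about 9 crop px right of their midline. The two red marks sit roughly in line. I'll compute the offset.

Run:
```python
from h import *
import pickle
np.set_printoptions(precision=2,suppress=True)
c=pickle.load(open('w7.pkl','rb')); T=tool(); Ti=np.linalg.inv(T)
for n,a,z in [('wing TL',(373,283),86),('TR',(445,283),86),('BL',(376,434),86),('BR',(442,434),86),('skirt',(410,309),57),('dialL',(278,309),45),('dialR',(540,309),45),('kmark in',(357,321),58),('kmark out',(312,320),58),('dmark in',(304,305),45),('dmark out',(280,303),45)]:
    w=atz(c,a[0]/4+220,a[1]/4+130,z); print(n,w[:2],(Ti@np.append(w,1))[:2])
```

```text
wing TL [ 545.1  -142.11] [13.07 -5.02]
TR [ 557.03 -148.44] [13.07  8.49]
BL [ 531.28 -168.96] [-17.13  -4.65]
BR [ 542.61 -174.97] [-17.13   8.18]
skirt [ 545.4  -156.69] [0.33 2.12]
dialL [ 517.89 -145.72] [ -2.87 -27.3 ]
dialR [ 569.64 -173.19] [-2.89 31.29]
kmark in [ 534.33 -153.51] [-2.05 -9.15]
kmark out [ 525.96 -148.83] [ -1.84 -18.73]
dmark in [ 523.5  -147.65] [ -1.94 -21.44]
dmark out [ 518.97 -144.72] [ -1.49 -26.81]
```

send_rows:
  series:
    - [[0.5, -0.5, 0.6, 15, 0], [0.5, -1, 1.2, 30, 0], [0.5, -1, 1.2, 45, 0], [0.5, -1, 1.2, 58, 0], [0.5, -1, 1.2, 66, 0], [0.5, -1, 1.2, 69, 0], [0.5, -1, 1.2, 69, 0], [0, -1, 1.2, 69, 0], [0, -1, 1.2, 69, 0], [0, -1, 1.2, 69, 0]]
  newtons: 50

```text
clock: 12.2
eef_pos: [544.6, -158.2, 71.9]
eef_rot: [3.141, -0.0, 1.081]
wrist_force: [0.2, -0.9, -1.0]
finger_gap: 26.6
```

send_rows:
  series:
    - [[0, 0, 0, 0, 0], [0, 0, 0, 0, 0], [0, 0, 0, 0, 0]]

```text
clock: 12.5
eef_pos: [544.2, -158.0, 71.6]
eef_rot: [-3.141, -0.0, 1.081]
wrist_force: [-3.2, 0.9, 3.6]
finger_gap: 13.0
```

```bash
cat > st.py <<'E'
from h import *
np.set_printoptions(precision=3,suppress=True)
s=manip.read_state();print(s['clock'],s['eef_pos'],s['eef_rot'],'j6',s['joints'][5],s['finger_gap'],s['wrist_force'],s['moment'])
E
python3 st.py
```

```text
12.5 [ 544.213 -158.017   71.582] [-3.141 -0.     1.081] j6 0.14296594942192964 12.962141648698537 [-3.175  0.907  3.643] [ 0.33   0.734 -0.03 ]
```

Gripped at 13.0 mm. Turning clockwise (positive roll), first 55°.

send_rows:
  series:
    - [[0, 0, 0, 0, 5], [0, 0, 0, 0, 10], [0, 0, 0, 0, 16], [0, 0, 0, 0, 22], [0, 0, 0, 0, 28], [0, 0, 0, 0, 34], [0, 0, 0, 0, 40], [0, 0, 0, 0, 46], [0, 0, 0, 0, 52], [0, 0, 0, 0, 55]]

```text
clock: 13.5
eef_pos: [544.7, -158.7, 71.7]
eef_rot: [3.14, -0.001, 0.117]
wrist_force: [-0.1, -3.5, 1.6]
finger_gap: 12.7
```

```bash
python3 st.py
```

```text
13.5 [ 544.669 -158.663   71.657] [ 3.14  -0.001  0.117] j6 1.106583009185908 12.73924320824489 [-0.105 -3.511  1.586] [-0.743  0.054  0.216]
```

Moment is 0.2, so the jaw is travelling. I'll continue.

send_rows:
  series:
    - [[0, 0, 0, 0, 5], [0, 0, 0, 0, 10], [0, 0, 0, 0, 14], [0, 0, 0, 0, 16], [0, 0, 0, 0, 16]]

```text
clock: 14.0
eef_pos: [544.6, -158.9, 71.6]
eef_rot: [3.14, -0.001, -0.16]
wrist_force: [-0.3, -5.2, -0.1]
finger_gap: 12.5
```

```bash
python3 st.py
```

```text
14.0 [ 544.642 -158.93    71.648] [ 3.14  -0.001 -0.16 ] j6 1.3831883711963269 12.476190962806932 [-0.307 -5.244 -0.073] [-1.056  0.048 -0.03 ]
```

send_rows:
  series:
    - [[0, 0, 0, 0, 3], [0, 0, 0, 0, 6], [0, 0, 0, 0, 6]]

```text
clock: 14.3
eef_pos: [544.6, -159.0, 71.7]
eef_rot: [3.14, -0.001, -0.265]
wrist_force: [0.1, -6.9, 1.2]
finger_gap: 12.4
```

```bash
python3 st.py
```

```text
14.3 [ 544.632 -159.005   71.67 ] [ 3.14  -0.001 -0.265] j6 1.4884713110387489 12.41623023554723 [ 0.143 -6.854  1.199] [-1.119  0.174 -0.016]
```

send_rows:
  series:
    - [[0, 0, 0, 0, 3], [0, 0, 0, 0, 6], [0, 0, 0, 0, 6]]

```text
clock: 14.6
eef_pos: [544.6, -159.1, 71.6]
eef_rot: [3.14, -0.001, -0.37]
wrist_force: [-0.1, -6.4, 0.1]
finger_gap: 12.7
```

```bash
python3 st.py
```

```text
14.6 [ 544.589 -159.1     71.642] [ 3.14  -0.001 -0.37 ] j6 1.5932110860881878 12.724636587119308 [-0.074 -6.431  0.083] [-1.248  0.223 -0.067]
```

Moments at rest mean nothing because friction holds the dial, so I'll read them with the row still moving.

send_rows:
  series:
    - [[0, 0, 0, 0, 3], [0, 0, 0, 0, 6]]

```text
clock: 14.8
eef_pos: [544.6, -159.2, 71.7]
eef_rot: [3.14, -0.002, -0.474]
wrist_force: [-1.3, -6.3, -0.0]
finger_gap: 12.4
```

```bash
python3 st.py
```

```text
14.8 [ 544.591 -159.202   71.655] [ 3.14  -0.002 -0.474] j6 1.6977688365000212 12.440813185138481 [-1.253 -6.278 -0.025] [-1.39   0.168  0.462]
```

send_rows:
  series:
    - [[0, 0, 0, 0, 3]]

```text
clock: 14.9
eef_pos: [544.6, -159.2, 71.7]
eef_rot: [3.14, -0.002, -0.526]
wrist_force: [-0.8, -8.0, 0.3]
finger_gap: 12.9
```

```bash
python3 st.py
python3 - <<'E'
from h import *
c=shot('wrist'); save(c,'w8.png',(170,60,300,225),2.6)
E
```

```text
14.9 [ 544.625 -159.234   71.671] [ 3.14  -0.002 -0.526] j6 1.7500940995658179 12.940937536520892 [-0.78  -8.016  0.255] [-1.449  0.193  0.53 ]
```

View pics/w8.png

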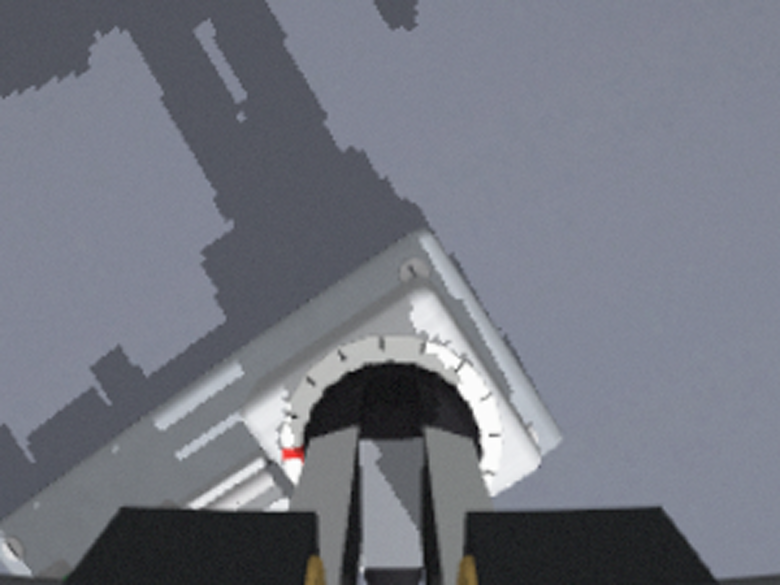

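The dial mark at crop (292,454) is still in line with the grip, and the moment has climbed to 0.5, so the jaw is gripping now. From here I'll track the dial mark in the tool frame: it lags once the clutch slips.

```bash
cat > dm.py <<'E'
from h import *
np.set_printoptions(precision=3,suppress=True)
s=manip.read_state(); T=tool(); c=shot('wrist'); hsv=cv2.cvtColor(c['img'],cv2.COLOR_RGB2HSV)
m=(((hsv[...,0]<8)|(hsv[...,0]>172))&(hsv[...,1]>150)&(hsv[...,2]>90)).astype(np.uint8); m[:120]=0; m[:,:220]=0; m[:,420:]=0; m[290:]=0
n,l,st,ce=cv2.connectedComponentsWithStats(m)
for i in range(1,n):
    if st[i,4]>3:
        w=atz(c,*ce[i],45)[:2]-np.array([544.6,-157.5]); print('red',st[i],'world ang %.3f r %.1f'%(np.arctan2(w[1],w[0]),np.hypot(*w)))
print(s['clock'],'yaw %.3f'%s['eef_rot'][2],'j6 %.3f'%s['joints'][5],s['finger_gap'],s['wrist_force'],s['moment'])
E
python3 dm.py
```

```text
red [279 232   8   4  26] world ang 1.179 r 25.3
14.95 yaw -0.530 j6 1.753 12.668701523995841 [-0.326 -7.257 -0.018] [-1.4    0.277  0.502]
```

send_rows:
  series:
    - [[0, 0, 0, 0, 3]]

```text
clock: 15.1
eef_pos: [544.6, -159.2, 71.6]
eef_rot: [3.14, -0.002, -0.577]
wrist_force: [-0.2, -7.3, 1.0]
finger_gap: 12.5
```

```bash
python3 dm.py
```

```text
red [279 233   8   4  20] world ang 1.162 r 25.2
15.1 yaw -0.577 j6 1.801 12.526730781313896 [-0.167 -7.256  1.011] [-1.544  0.223  0.592]
```

send_rows:
  series:
    - [[0, 0, 0, 0, 3]]

```text
clock: 15.25
eef_pos: [544.6, -159.3, 71.7]
eef_rot: [3.14, -0.002, -0.63]
wrist_force: [0.0, -8.1, 0.7]
finger_gap: 13.1
```

```bash
python3 dm.py
```

```text
red [280 234   7   5  22] world ang 1.153 r 25.5
15.25 yaw -0.630 j6 1.853 13.071999426884124 [ 0.013 -8.13   0.691] [-1.548  0.177  0.707]
```

send_rows:
  series:
    - [[0, 0, 0, 0, 3]]

```text
clock: 15.4
eef_pos: [544.6, -159.3, 71.7]
eef_rot: [3.14, -0.002, -0.682]
wrist_force: [-0.7, -8.5, -0.5]
finger_gap: 12.7
```

```bash
python3 dm.py
```

```text
red [280 235   7   5  19] world ang 1.128 r 26.0
15.4 yaw -0.682 j6 1.905 12.686129096788958 [-0.651 -8.53  -0.466] [-1.601  0.182  0.795]
```

The dial now lags and the torque is climbing. I'll continue in small steps.

send_rows:
  series:
    - [[0, 0, 0, 0, 3]]

```text
clock: 15.55
eef_pos: [544.7, -159.3, 71.7]
eef_rot: [3.14, -0.002, -0.734]
wrist_force: [-1.0, -8.3, 0.4]
finger_gap: 13.0
```

```bash
python3 dm.py
```

```text
red [280 238   5   4  14] world ang 1.116 r 26.7
15.55 yaw -0.734 j6 1.958 12.976484170951204 [-0.998 -8.35   0.408] [-1.47   0.186  0.813]
```

send_rows:
  series:
    - [[0, 0, 0, 0, 3]]

```text
clock: 15.7
eef_pos: [544.4, -159.4, 71.6]
eef_rot: [3.14, -0.002, -0.787]
wrist_force: [-2.2, -8.1, 1.1]
finger_gap: 12.3
```

```bash
python3 dm.py
```

```text
red [282 244   2   2   4] world ang 1.202 r 27.8
15.7 yaw -0.787 j6 2.011 12.336496039670644 [-2.158 -8.085  1.054] [-1.713  0.543  0.242]
```

send_rows:
  series:
    - [[0, 0, 0, 0, 3]]

```text
clock: 15.85
eef_pos: [544.4, -159.4, 71.6]
eef_rot: [3.14, -0.002, -0.84]
wrist_force: [-3.1, -9.0, 1.3]
finger_gap: 12.7
```

```bash
python3 dm.py
```

```text
15.85 yaw -0.840 j6 2.063 12.652802939569408 [-3.062 -8.955  1.325] [-1.755  0.628  0.363]
```

The moment fell from 0.81 to 0.24, which looks like a click, though it could be a finger slip. I'll let go, lift and check the two marks.

send_rows:
  series:
    - [[0.3, 0, 0, 0, 0], [0.45, 0, 0, 0, 0], [0.5, 0, 0, 0, 0], [0.5, 0, 0, 0, 0], [0.5, 0, 0, -20, 0], [0.5, 0, 0, -45, 0], [0.5, 0, 0, -70, 0], [0.5, 0, 0, -70, 0], [0.5, 0, 0, -70, 0]]

```text
clock: 16.8
eef_pos: [544.4, -158.0, 141.4]
eef_rot: [-3.141, -0.0, -0.839]
wrist_force: [-0.5, -0.0, -1.5]
finger_gap: 47.2
```

```bash
python3 st.py
cat > marks.py <<'E'
from h import *
import pickle
np.set_printoptions(precision=2,suppress=True)
c=shot('wrist');pickle.dump({k:c[k] for k in('W','f','cx','cy','fish','img')},open('w9.pkl','wb'))
hsv=cv2.cvtColor(c['img'],cv2.COLOR_RGB2HSV)
m=(((hsv[...,0]<8)|(hsv[...,0]>172))&(hsv[...,1]>150)&(hsv[...,2]>90)).astype(np.uint8); m[:,:220]=0; m[:,420:]=0;m[290:]=0
n,l,st,ce=cv2.connectedComponentsWithStats(m)
for i in range(1,n):
    if st[i,4]>8:
        for z in(45,58):
            w=atz(c,*ce[i],z)[:2]-np.array([544.6,-157.5]); print('red',st[i],z,'world ang %.3f r %.1f'%(np.arctan2(w[1],w[0]),np.hypot(*w)))
save(c,'w9.png',(190,100,240,170),3.2)
E
python3 marks.py
```

```text
16.8 [ 544.45  -158.022  141.389] [-3.141 -0.    -0.839] j6 2.062599156420626 47.18180528515154 [-0.515 -0.039 -1.489] [ 0.088 -0.022  0.018]
red [297 206  12   4  46] 45 world ang 0.988 r 16.8
red [297 206  12   4  46] 58 world ang 0.783 r 15.5
red [293 214   5   4   9] 45 world ang 1.209 r 25.9
red [293 214   5   4   9] 58 world ang 1.084 r 23.4
```

View pics/w9.png

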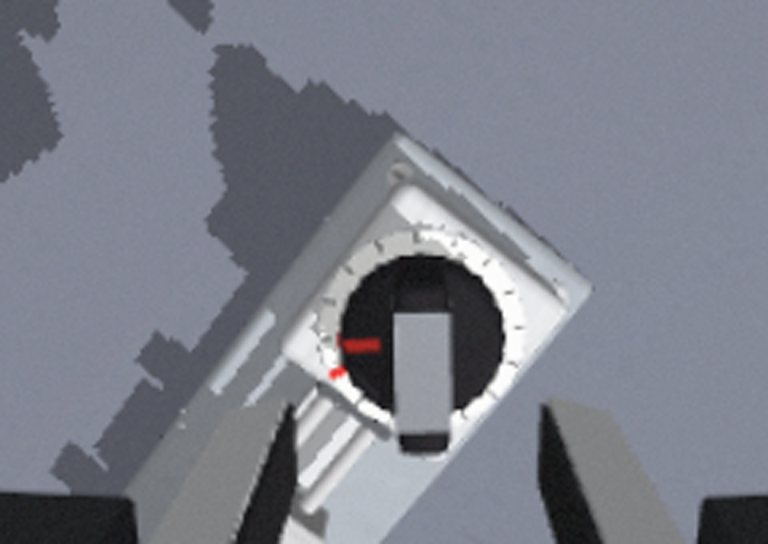

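The knob's mark is 0.42 rad clockwise past the dial's (knob 0.78, dial 1.21), so exactly one click, and the wing is still aligned with the fingers, so no finger slip. I'm out of views, so I'll check the block numerically from over the bed.

send_rows:
  series:
    - [[0.5, -15, -5, 0, -8], [0.5, -30, -10, 0, -16], [0.5, -45, -15, 0, -24], [0.5, -60, -20, 0, -32], [0.5, -75, -26, 0, -40], [0.5, -90, -31, 0, -48], [0.5, -98, -34, 0, -52], [0.5, -98, -34, 0, -52], [0.5, -98, -34, 0, -52]]

```text
clock: 17.75
eef_pos: [504.1, -62.6, 140.8]
eef_rot: [-3.141, 0.001, 0.066]
wrist_force: [0.5, 0.1, 0.2]
finger_gap: 46.7
```

```bash
cat > chk.py <<'E'
from h import *
import pickle
np.set_printoptions(precision=1,suppress=True)
T=tool(); print(T[:3,3],manip.read_state()['eef_rot'])
c=shot('wrist'); pickle.dump({k:c[k] for k in('W','f','cx','cy','fish','img')},open('w10.pkl','wb'))
bed=np.array([536.95,-60.74]); rz=R.from_euler('z',.069)
def L2W(x,y,z): return np.append(bed,0)+rz.apply([x,y,0])+[0,0,z]
# rectify into clamp frame at two heights, 4 px/mm, x_loc up, y_loc right
def rect(z,X=(-25,25),Y=(-45,45),k=4):
    xs=np.arange(X[1],X[0],-1/k); ys=np.arange(Y[0],Y[1],1/k)
    m=np.array([[proj(c,L2W(x,y,z)) for y in ys] for x in xs],np.float32)
    return cv2.remap(c['img'],m[...,0],m[...,1],cv2.INTER_LINEAR),xs,ys
for z in(48,36,46):
    im,xs,ys=rect(z); hsv=cv2.cvtColor(im,cv2.COLOR_RGB2HSV)
    g=(hsv[...,0]>45)&(hsv[...,0]<90)&(hsv[...,1]>100)
    v,u=np.nonzero(g)
    if len(u): print('z',z,'green y %.1f..%.1f x %.1f..%.1f'%(ys[u.min()],ys[u.max()],xs[v.max()],xs[v.min()]),len(u))
    cv2.imwrite(f'pics/r{z}.png',im[:,:,::-1])
    row=im[90:111].mean(0).mean(1); print('profile x~0 from y=-35..35 step1:',row[40:321:4].astype(int).tolist())
hsv=cv2.cvtColor(c['img'],cv2.COLOR_RGB2HSV); 
g=((hsv[...,0]>45)&(hsv[...,0]<90)&(hsv[...,1]>100)).astype(np.uint8); n,l,st,ce=cv2.connectedComponentsWithStats(g)
print([s.tolist() for s in st[1:] if s[4]>30])
for t in('green_block','jaw'):
    for x in manip.silhouettes(t,c if 'shot' in c else c)[:2]: print(t,round(x['conf'],2),x['rect'])
E
python3 chk.py
```

```text
[504.1 -62.6 140.8] [-3.1  0.   0.1]
z 48 green y -14.5..23.5 x -11.0..16.2 2271
profile x~0 from y=-35..35 step1: [216, 216, 216, 216, 216, 212, 212, 218, 220, 217, 218, 221, 224, 222, 221, 220, 219, 219, 218, 200, 121, 109, 142, 221, 251, 252, 252, 252, 252, 250, 225, 181, 163, 160, 157, 158, 156, 139, 138, 131, 129, 128, 129, 129, 129, 129, 131, 144, 177, 234, 251, 252, 252, 252, 252, 250, 234, 167, 85, 82, 155, 204, 219, 220, 220, 220, 220, 220, 220, 220, 220]
z 36 green y -15.2..24.5 x -13.0..15.2 2495
profile x~0 from y=-35..35 step1: [198, 199, 198, 196, 191, 205, 218, 219, 217, 218, 222, 224, 222, 221, 220, 218, 219, 219, 204, 137, 100, 107, 189, 247, 252, 252, 252, 252, 252, 251, 238, 212, 198, 196, 192, 194, 188, 150, 131, 128, 130, 129, 129, 129, 130, 129, 129, 129, 137, 179, 249, 252, 252, 252, 252, 252, 250, 233, 164, 85, 83, 150, 202, 219, 221, 220, 220, 220, 220, 221, 221]
z 46 green y -14.5..23.5 x -11.2..16.0 2372
profile x~0 from y=-35..35 step1: [214, 214, 214, 214, 214, 209, 212, 219, 219, 217, 218, 222, 224, 222, 221, 219, 219, 219, 218, 190, 118, 108, 150, 227, 251, 252, 252, 252, 252, 250, 226, 186, 168, 166, 162, 164, 161, 139, 134, 129, 129, 128, 129, 129, 129, 129, 129, 138, 167, 225, 251, 252, 252, 252, 252, 251, 238, 179, 93, 70, 142, 199, 218, 220, 220, 220, 220, 220, 221, 221, 220]
[[1, 78, 9, 12, 56], [295, 149, 44, 32, 226], [553, 155, 34, 38, 720]]
green_block 0.84 [298.1, 149.4, 41.5, 31.6]
green_block 0.83 [87.0, 142.7, 33.7, 39.5]
jaw 0.89 [335.9, 143.7, 56.6, 41.1]
```

The block's cassette spans y −15.2 to 24.5 and x −13.0 to 15.2 in the bed frame. That puts it flush between the fixed jaw (+24) and the moving jaw (about −16), and square. The fingers are clear, so I'm handing in.

```bash
python3 -c "
from cell import manip
print(manip.sign_off()); print(manip.read_state()['clock'])"
```

```text
the job is handed in; nothing more can be done
None
the job is handed in; nothing more can be done
```

The green block is clamped in the bed, the knob has clicked once, and I handed the job in at about 18 s on the robot's clock. No verdict is reported.

I gripped the block with 15 N, laid it between the jaws and let go. I then gripped the knob's wing and turned it about 110° clockwise until the moment dropped sharply, then let go and moved clear.

**Last checks**
- **Clicks:** the knob's mark stands about 0.42 rad clockwise past the dial's mark, which is one click (0.39 rad). The wing was still in line with the fingers, so they had not slipped on it.
- **Block:** it sits flush between the two jaws. Its centre is 4.6 mm along +y from the bed point (4 mm expected) and about 1 mm off the middle line, within the calibration error. This last check was by numbers only, as I had used all 12 picture views.
- **Clearance:** the gripper is about 140 mm up and touching nothing. I sent it near nothing but the green block and the clamp, but did not re-measure the orange block or the loose items.

**What disagreed or was not measured**
- **Peak moment:** the wrist read about 0.8 N m just before the click, against the 0.33 in the task text. The drop to about 0.24 and the offset between the marks still show a click.
- **Jaw force:** I could not measure it directly. The dial turned about 0.08 rad past the estimated first contact, which suggests the block is held, though that margin is close to my measuring error.

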